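# Balance the dye mixer and switch it on

## Robot

A 6-joint arm with a two-finger parallel gripper is mounted at the origin on the work surface. World frame = base frame: x ahead of the robot, y to its left, z up, the work surface at z = 0. Lengths are in m, angles in rad, forces in N, time in s.
With the tool pointing down it reaches from about 0.25 to 0.775 m from the base axis. Payload 4 kg.
Tool frame: the origin (TCP) lies at the very end of the fingers, on their centre line; the grasp point (between the pads) lies 19 mm behind it; z points along the fingers, y is the line along which they close (so a half turn about z gives the same grasp; the last joint's range is limited). The gripper opens to 94 mm and grips with 3 to 60 N. Pads are 16 mm wide; open, the fingers measure 119 mm over their backs; the gripper's body (75 mm by 177 mm) begins 78 mm behind the grasp point.
Start: joints at [1.031, 0.087, 1.371, -0, 1.684, -0.103], TCP at [0.233, 0.498, 0.206] pointing down, gripper open.
Joint ranges: [-3.1, 3.1], [-0.76, 2.03], [0.27, 2.55], [-1.08, 4.22], [0.17, 2.65], [-2.57, 2.57]. Speed limits (rad/s): [2.79, 2.79, 3.14, 3.14, 3.14, 3.14].

## Interface

Orientations are given as [roll, pitch, yaw] about the fixed x, y, z axes, in that order (R = Rz(yaw) Ry(pitch) Rx(roll)).
In Python, from bench import robot, snapshot, finder gives the robot as it stands.
- The arm moves only by the tool drive_tool, never from a script. Its argument "deltas" is text: rows parted by semicolons, each of 7 numbers parted by spaces: the shift along the tool's x, y, z each as a share of 100 mm, from -1 to 1, then the turn, a rotation vector about the tool's x, y, z each as a share of 90 degrees, from -1 to 1, then the finger opening in mm, from 0 to 94. In form: tx ty tz rx ry rz gripper; .... A call has 1 to 5 rows; each row is the pose to reach, as a shift and turn from the pose commanded when the call began, along the tool's axes at that moment; what a row does not reach only later rows make up. A row lasts 1/10 s, in which the tool goes at most 50 mm and 8.59 degrees, less where a joint would pass 70% of its speed; a pose out of reach is approached as far as the arm can. A call with a number of a shift or a turn outside -1 to 1 is refused whole. A call with a gripper value outside its range is refused whole. The fingers move at their own pace and stop on an object; the grip force is fixed at half the most. Time passes only in rows, so rows that repeat a pose let the fingers close. It gives the time, the measured TCP pose, the force, the opening and the grip force at its end, in the units of the state.
- robot.get_obs(): the state, without advancing time (a new reading comes with each control period).
- snapshot(name): name is "side" or "top"; returns a dict with "img" (384x512x3 uint8, red, green, blue), "fx", "fy", "cx", "cy" (pixels), "T" (4x4, takes a point from camera to world coordinates). Camera axes: x right, y up, looking along -z (the intrinsics and any distortion apply to the point x, -y, -z); pixel columns grow to the right and rows downward; lengths in m; the calibration is good to about 2 mm. A picture is of the moment at which its call begins. There is no depth.
- robot.close_job(): hands the job in; it is judged then, once.
Trained networks look in the newest picture that a camera, given by its name, has taken for a name from the list of things; names that differ only in an ending like _2 or _b are one class to them, and where a whole thing is asked for, a point or a joint stands for the part that bears it (a point fixed in the world has none). Each returns a list of dicts, best first, with "confidence" (0 to 1); they miss things now and then, are a little off and sometimes report something else, mostly with a low value. They report only what shows in the picture. A call takes as long as a camera call.
- finder.look_for(camera, thing): "xy" ([column, row] in pixels, amid what is visible of it).
- finder.masks_of(camera, thing): "region" (384x512 bool, what is visible of it) and "xy" ([column, row] in pixels, amid what is visible of it).
- finder.landmark_of(camera, thing): "xy" ([column, row] in pixels: a listed point, or the origin of a listed thing).
The state is a dict: "time": time; "joint_positions": joint angles; "qvel": joint speeds; "joint_torque": joint torques, N m; "tool_pos": TCP position; "ee_rot": TCP orientation; "wrist_force": force on the tool from outside, world axes, zero at the start; "wrist_torque": the same for the moment, N m; "width": finger opening in m; "finger_force": force on a finger pad.
Only numpy, scipy, OpenCV 4.12 (cv2) and the standard library are available. Lean on these libraries where they do the work, as an engineer would, in place of code of your own. Each camera call takes 0.05 s, during which the arm holds its last target. There are 200 camera calls.

## Task

The dye mixer's tilted head is out of balance: the tall vial in one of its lower pockets faces a short vial. Put that short vial back upright in a free hole of the wooden rack, fit the tall vial from the rack into the pocket it left, each lowered fully home in the fingers and not dropped, and then turn the mixer's selector clockwise past its click to run. Leave the other vials and everything else on the bench as they are.

Things in the scene. Friction and masses are not known exactly. Their poses are not given: they have to be found in the camera images.
- head: The mixer's head: aluminium disc, 164 mm diameter, 8 mm thick, tilted 30 degrees towards the mixer's front; braked, it does not turn. Origin: centre of its top face. x up the slope, y to the left, z out of the disc (its normal). Six black sleeves (pockets) stand on it on a 56 mm radius circle; a left and a right one, at (0, 56) and (0, -56) mm, are empty. Centre nut: 28 mm wide, 22 mm high.
- pocket_ul (a point): Centre of the mouth of the upper left pocket, which faces the lower right one across the head; x, y, z as the head's, z being the pocket's axis, outwards. Sleeve 37 mm over the rim, 40 mm deep to the disc's top face, 24.6 mm bore, flared to 30 mm over the last 4 mm. Vials lean about 0.1 rad in it. Holds a short vial at the start.
- pocket_ur (a point): Centre of the mouth of the upper right pocket, which faces the lower left one across the head; x, y, z as the head's, z being the pocket's axis, outwards. Sleeve 37 mm over the rim, 40 mm deep to the disc's top face, 24.6 mm bore, flared to 30 mm over the last 4 mm. Vials lean about 0.1 rad in it. Holds a short vial at the start.
- pocket_ll (a point): Centre of the mouth of the lower left pocket, which faces the upper right one across the head; x, y, z as the head's, z being the pocket's axis, outwards. Sleeve 37 mm over the rim, 40 mm deep to the disc's top face, 24.6 mm bore, flared to 30 mm over the last 4 mm. Vials lean about 0.1 rad in it. Holds a tall or a short vial at the start.
- pocket_lr (a point): Centre of the mouth of the lower right pocket, which faces the upper left one across the head; x, y, z as the head's, z being the pocket's axis, outwards. Sleeve 37 mm over the rim, 40 mm deep to the disc's top face, 24.6 mm bore, flared to 30 mm over the last 4 mm. Vials lean about 0.1 rad in it. Holds a tall or a short vial at the start.
- mixer: The mixer's fixed grey case, 230 (x) by 330 (y) mm; origin at the centre of its underside, x towards its back, y to its left. From a front lip 35 mm high its top slopes up at 30 degrees to 150 mm at the back, where a carrying handle rises to 177 mm. The head sits over the left half of the slope, the selector on an aluminium panel on the right half.
- selector (a joint): Selector switch, rad: 0 = off (as it starts), 1.05 = run; grows clockwise seen from above the panel. A sprung detent holds it at either end: it resists with up to about 0.1 N m until half-way (0.53), then snaps on by itself to 1.05, where it stops.
- selector_grip (a point): Grip point on the selector's axis, 39 mm above the sloping panel; z: turning axis, out of the panel, parallel to the head's z. x along the grip bar: 42 mm long, 14 mm thick (y), 32 mm high; its top is 7 mm above this point, a 44 mm foot disc 23 mm below. The bar turns from 30 degrees left of straight up-slope (off) to 30 degrees right (run); x and y turn with it, the white mark is at -x.
- rack: Fixed beech vial rack, 112 (x) by 168 (y) by 48 mm high; origin at the centre of its underside, z up. Six upright holes, 25 mm bore, 36 mm deep (floor 12 mm above the underside, mouth in the top face), in its frame at x = -27 and 27 mm, y = -54, 0 and 54 mm. Three are filled and three free at the start.
- vial_a_mid (a point): Round-bottomed amber dye vial with a black screw cap as wide as itself (top 20 mm): 22 mm diameter, 120 mm long, 52 g nominal. The point is its centre, 60 mm above its foot; z runs along it, foot to cap. It starts in one of the two lower pockets of the head and stays there.
- vial_b_mid (a point): Round dye vial like the tall ones but 86 mm long (22 mm diameter, 36 g nominal). The point is its centre, 43 mm above its foot; z runs along it, foot to cap. It starts in the other lower pocket of the head.
- vial_c_mid (a point): Round dye vial like the tall ones but 86 mm long (22 mm diameter, 36 g nominal). The point is its centre, 43 mm above its foot; z runs along it, foot to cap. It starts in the upper left pocket of the head.
- vial_d_mid (a point): Round dye vial like the tall ones but 86 mm long (22 mm diameter, 36 g nominal). The point is its centre, 43 mm above its foot; z runs along it, foot to cap. It starts in the upper right pocket of the head.
- vial_e_mid (a point): Round-bottomed amber dye vial with a black screw cap as wide as itself (top 20 mm): 22 mm diameter, 120 mm long, 52 g nominal. The point is its centre, 60 mm above its foot; z runs along it, foot to cap. It starts in one of the rack's holes.
- vial_f_mid (a point): Round dye vial like the tall ones but 86 mm long (22 mm diameter, 36 g nominal). The point is its centre, 43 mm above its foot; z runs along it, foot to cap. It starts in one of the rack's holes and stays there.
- vial_g_mid (a point): Round dye vial like the tall ones but 86 mm long (22 mm diameter, 36 g nominal). The point is its centre, 43 mm above its foot; z runs along it, foot to cap. It starts in one of the rack's holes and stays there.
- cement_mid (a point): White squeeze bottle, 50 mm diameter, 185 mm tall, standing to the right of the mixer; its centre, half-way up. Not to be disturbed.
- polish_mid (a point): Round shoe-polish tin, 79 mm wide, 26 mm high; its centre, half-way up. Not to be disturbed.
- hammer_mid (a point): Hammer with wooden handle, 260 mm long, 26 mm high, lying behind the rack; the middle of its length. Not to be disturbed.
- brush_mid (a point): Shoe brush, 150 by 42 by 44 mm, lying on its bristles; its centre. Not to be disturbed.
- heel_mid (a point): Black rubber heel block, about 86 by 64 by 24 mm; its centre. Not to be disturbed.

How it is judged:
On the way, in this order (a step that is already met when the one before it is completed fails the run):
1. the short vial that faced the tall one across the head is lowered, still in the fingers, into a hole of the wooden rack (to within 10 mm of the bottom) (((y of vial_a_mid in the frame of head above 0 m and z of vial_d_mid in the frame of rack between 0.047 and 0.065 m and angle between vial_d_mid's own z axis and vertical below 0.15 rad and (x of vial_d_mid in the frame of rack between -0.036 and -0.018 m or x of vial_d_mid in the frame of rack between 0.018 and 0.036 m) and (y of vial_d_mid in the frame of rack between -0.063 and -0.045 m or y of vial_d_mid in the frame of rack between -0.009 and 0.009 m or y of vial_d_mid in the frame of rack between 0.045 and 0.063 m) and contact force between the fingers and vial_d above 0.5 N) or (y of vial_a_mid in the frame of head below 0 m and z of vial_c_mid in the frame of rack between 0.047 and 0.065 m and angle between vial_c_mid's own z axis and vertical below 0.15 rad and (x of vial_c_mid in the frame of rack between -0.036 and -0.018 m or x of vial_c_mid in the frame of rack between 0.018 and 0.036 m) and (y of vial_c_mid in the frame of rack between -0.063 and -0.045 m or y of vial_c_mid in the frame of rack between -0.009 and 0.009 m or y of vial_c_mid in the frame of rack between 0.045 and 0.063 m) and contact force between the fingers and vial_c above 0.5 N))), for 0.06 s.
2. the tall vial from the rack is lowered, still in the fingers, into the pocket facing the other tall vial (to within 10 mm of the bottom) (((y of vial_a_mid in the frame of head above 0 m and z of vial_e_mid in the frame of head between 0.052 and 0.07 m and angle between the z axis of vial_e_mid and the z axis of head, either way round below 0.16 rad and x of vial_e_mid in the frame of head between 0.0405 and 0.0565 m and y of vial_e_mid in the frame of head between -0.036 and -0.02 m) or (y of vial_a_mid in the frame of head below 0 m and z of vial_e_mid in the frame of head between 0.052 and 0.07 m and angle between the z axis of vial_e_mid and the z axis of head, either way round below 0.16 rad and x of vial_e_mid in the frame of head between 0.0405 and 0.0565 m and y of vial_e_mid in the frame of head between 0.02 and 0.036 m)) and contact force between the fingers and vial_e above 0.5 N), for 0.06 s.
3. the selector is turned clockwise past its click into the run position (value of joint selector above 0.9 rad), for 0.2 s.
At the end, for the whole second after the job is handed in: The odd short vial is upright in a rack hole and the rack's tall vial is in the pocket facing the other tall vial, along its axis, both within 5 mm of the bottom, released and at rest; the selector stands at run (over 0.9 rad); all other vials and bystanders are where they were (((y of vial_a_mid in the frame of head above 0 m and z of vial_d_mid in the frame of rack between 0.047 and 0.06 m and angle between vial_d_mid's own z axis and vertical below 0.15 rad and (x of vial_d_mid in the frame of rack between -0.036 and -0.018 m or x of vial_d_mid in the frame of rack between 0.018 and 0.036 m) and (y of vial_d_mid in the frame of rack between -0.063 and -0.045 m or y of vial_d_mid in the frame of rack between -0.009 and 0.009 m or y of vial_d_mid in the frame of rack between 0.045 and 0.063 m) and z of vial_e_mid in the frame of head between 0.052 and 0.065 m and angle between the z axis of vial_e_mid and the z axis of head, either way round below 0.16 rad and x of vial_e_mid in the frame of head between 0.0405 and 0.0565 m and y of vial_e_mid in the frame of head between -0.036 and -0.02 m and contact force between the fingers and vial_d below 0.05 N and linear speed of vial_d below 0.03 m/s) or (y of vial_a_mid in the frame of head below 0 m and z of vial_c_mid in the frame of rack between 0.047 and 0.06 m and angle between vial_c_mid's own z axis and vertical below 0.15 rad and (x of vial_c_mid in the frame of rack between -0.036 and -0.018 m or x of vial_c_mid in the frame of rack between 0.018 and 0.036 m) and (y of vial_c_mid in the frame of rack between -0.063 and -0.045 m or y of vial_c_mid in the frame of rack between -0.009 and 0.009 m or y of vial_c_mid in the frame of rack between 0.045 and 0.063 m) and z of vial_e_mid in the frame of head between 0.052 and 0.065 m and angle between the z axis of vial_e_mid and the z axis of head, either way round below 0.16 rad and x of vial_e_mid in the frame of head between 0.0405 and 0.0565 m and y of vial_e_mid in the frame of head between 0.02 and 0.036 m and contact force between the fingers and vial_c below 0.05 N and linear speed of vial_c below 0.03 m/s)) and contact force between the fingers and vial_e below 0.05 N and linear speed of vial_e below 0.03 m/s and value of joint selector above 0.9 rad); the robot touches nothing.
It fails at once if the tall vial already in the head, or the short vial beside it, is shifted by more than 20 mm (distance of any of vial_a_mid, vial_b_mid from where it was at the start of the episode above 0.02 m).
It fails at once if the other short vial of the upper pockets (the one that faces a short vial) is shifted by more than 20 mm ((y of vial_a_mid in the frame of head above 0 m and distance of vial_c_mid from where it was at the start of the episode above 0.02 m) or (y of vial_a_mid in the frame of head below 0 m and distance of vial_d_mid from where it was at the start of the episode above 0.02 m)).
It fails at once if a short vial standing in the rack is shifted by more than 20 mm (distance of any of vial_f_mid, vial_g_mid from where it was at the start of the episode above 0.02 m).
It fails at once if a bystander (squeeze bottle, polish tin, hammer, brush, heel) is pushed more than 30 mm or the bottle is tipped over (distance of any of cement_mid, polish_mid, brush_mid, heel_mid, hammer_mid from where it was at the start of the episode above 0.03 m or angle between cement_mid's own z axis and vertical above 0.6 rad).
It also fails if it takes over 69 s, if anything falls off the work surface, if the arm or the gripper's body presses on something with over 40 N, if the wrist force passes 120 N, or if a joint passes its speed limit or range.

## Working session

There is one attempt and no reset: what is moved stays moved. The work goes in short steps, Python scripts to look and compute and a tool call to move; the robot and the scene stay as the last step left them, time stands still between calls to the robot, and variables do not carry over. Pictures are saved under pics/ and viewed, at most 11 in all, crops included, and the job is handed in when it is done.

Besides the shell and the picture viewer there is one more tool, called as a command line: name --argument value ..., lists and objects as JSON in quotes. drive_tool: Moves the arm, as the interface text tells. Shift numbers are shares of 100 mm and turn numbers shares of 90 degrees, none past 1 either way. Its arguments: {"type":"object","properties":{"deltas":{"type":"string"}},"required":["deltas"]}

```bash
ls; mkdir -p pics; python3 - <<'E'
from bench import robot, snapshot, finder
import cv2, numpy as np
o=robot.get_obs(); print(o['time'],o['tool_pos'],o['ee_rot'])
ims=[]
for c in ['side','top']:
    s=snapshot(c); cv2.imwrite(f'pics/{c}0.png',s['img'][:,:,::-1]); print(c,s['fx'],s['fy'],s['cx'],s['cy'],[k for k in s]); print(np.round(s['T'],4).tolist())
    for t in ['head','mixer','rack','selector_grip','pocket_ul','pocket_ur','pocket_ll','pocket_lr','vial_a_mid','vial_b_mid','vial_c_mid','vial_e_mid','vial_f_mid','cement_mid','polish_mid','hammer_mid','brush_mid','heel_mid']:
        r=finder.landmark_of(c,t); print(t,[(np.round(d['xy'],1).tolist(),round(d['confidence'],2)) for d in r[:6]])
E
```

```text
pics
0.0 [0.23238119 0.49788572 0.20429912] [-3.13937897e+00 -2.32218591e-04  2.70480372e+00]
side 435.09542081911883 435.09542081911883 257.3681702841243 199.32924686303397 ['img', 'fx', 'fy', 'cx', 'cy', 'T']
[[0.8765, 0.2476, -0.4127, 0.104], [-0.4813, 0.452, -0.751, -0.8593], [0.0006, 0.857, 0.5154, 0.6699], [0.0, 0.0, 0.0, 1.0]]
head [([213.0, 159.6], 0.9), ([186.9, 157.1], 0.58), ([234.1, 186.6], 0.38)]
mixer [([235.2, 203.7], 0.82), ([219.0, 138.9], 0.47)]
rack [([301.6, 303.6], 0.69)]
selector_grip [([211.3, 156.7], 0.72), ([235.1, 188.2], 0.62), ([189.1, 155.3], 0.39)]
pocket_ul [([216.1, 135.0], 0.93), ([232.9, 200.4], 0.63), ([303.9, 304.2], 0.29)]
pocket_ur [([249.1, 322.0], 0.42)]
pocket_ll [([184.7, 154.1], 0.88)]
pocket_lr [([193.5, 164.5], 0.96)]
vial_a_mid [([176.8, 208.6], 0.7), ([190.6, 159.0], 0.53), ([219.3, 146.4], 0.19), ([248.9, 321.9], 0.16)]
vial_b_mid [([185.1, 154.8], 0.49), ([177.2, 208.3], 0.45)]
vial_c_mid [([313.9, 271.7], 0.69), ([214.8, 132.0], 0.44)]
vial_e_mid [([315.5, 272.2], 0.6), ([233.2, 185.2], 0.31)]
vial_f_mid [([301.4, 308.0], 0.66)]
cemen
[... 746 characters left out ...]

pocket_ur [([172.4, 182.1], 0.82), ([166.2, 192.0], 0.39), ([178.0, 210.2], 0.16)]
pocket_ll [([295.4, 143.4], 0.73), ([156.3, 209.1], 0.61), ([311.1, 206.4], 0.57), ([219.1, 193.5], 0.18)]
pocket_lr [([170.0, 212.8], 0.75)]
vial_a_mid [([176.6, 212.8], 0.52)]
vial_b_mid [([153.0, 208.9], 0.48)]
vial_c_mid [([155.3, 178.7], 0.64), ([184.1, 235.3], 0.58)]
vial_e_mid [([348.7, 203.5], 0.7), ([332.9, 184.1], 0.62)]
vial_f_mid [([345.4, 205.0], 0.59), ([170.4, 213.0], 0.34)]
cement_mid [([256.0, 175.5], 0.79)]
polish_mid [([371.8, 208.8], 0.7)]
hammer_mid [([298.2, 140.9], 0.69), ([217.8, 191.0], 0.45), ([332.3, 236.8], 0.35)]
brush_mid [([187.2, 234.8], 0.82)]
heel_mid [([333.3, 236.8], 0.73)]
```

```bash
python3 - <<'E'
import cv2
a=cv2.imread('pics/top0.png')[110:290,110:410]; cv2.imwrite('pics/topc.png',cv2.resize(a,(800,480),interpolation=cv2.INTER_CUBIC))
a=cv2.imread('pics/side0.png')[85:385,140:400]; cv2.imwrite('pics/sidec.png',cv2.resize(a,(520,600),interpolation=cv2.INTER_CUBIC))
E
```

```text
(no output)
```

View pics/topc.png

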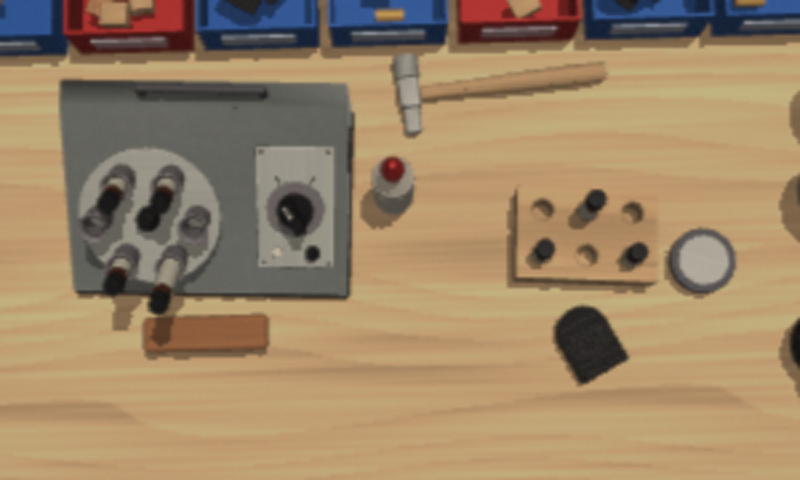

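View pics/sidec.png

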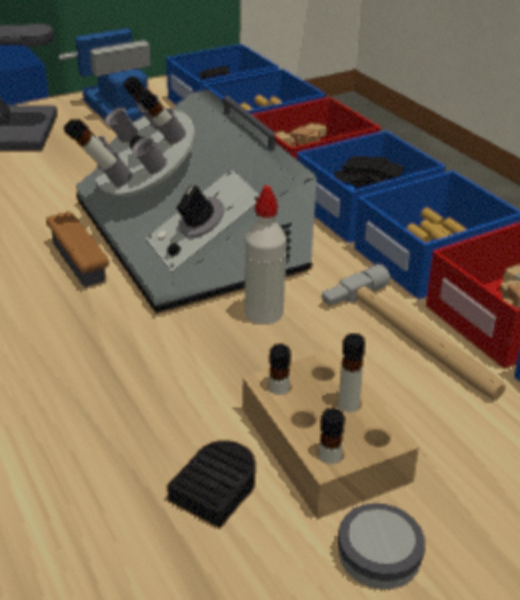

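The top view shows the tall vial in the lower right pocket (crop (160,300)), so the odd short one is upper left. The rack's tall vial is back middle (595,200), and the free holes are back left, back right and front middle. Next I'll enlarge the views to pick exact points.

```bash
python3 - <<'E'
import cv2, numpy as np
t=cv2.imread('pics/top0.png'); s=cv2.imread('pics/side0.png')
def crop(im,x,y,w,h,k):
    a=cv2.resize(im[y:y+h,x:x+w],(w*k,h*k),interpolation=cv2.INTER_CUBIC)
    for i in range(0,w,10): 
        cv2.line(a,(i*k,0),(i*k,4),(0,255,0),1); cv2.putText(a,str(x+i),(i*k,14),0,0.3,(0,255,0),1)
    for i in range(0,h,10): 
        cv2.line(a,(0,i*k),(4,i*k),(0,255,0),1); cv2.putText(a,str(y+i),(6,i*k+3),0,0.3,(0,255,0),1)
    return a
cv2.imwrite('pics/t1.png',crop(t,130,135,114,88,7))
cv2.imwrite('pics/s1.png',crop(s,165,118,98,84,7))
cv2.imwrite('pics/r1.png',np.hstack([crop(t,298,175,65,50,6),crop(s,255,245,65,50,6)]) )
E
```

```text
(no output)
```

View pics/t1.png

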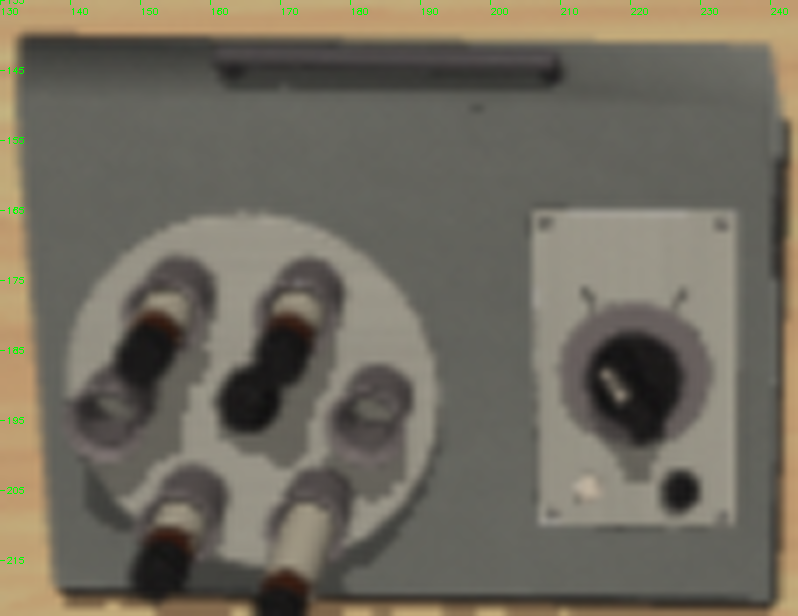

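View pics/s1.png

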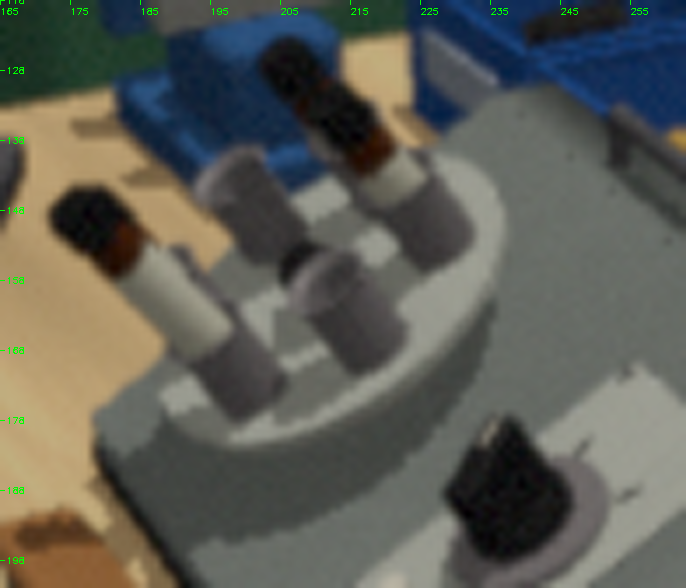

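View pics/r1.png

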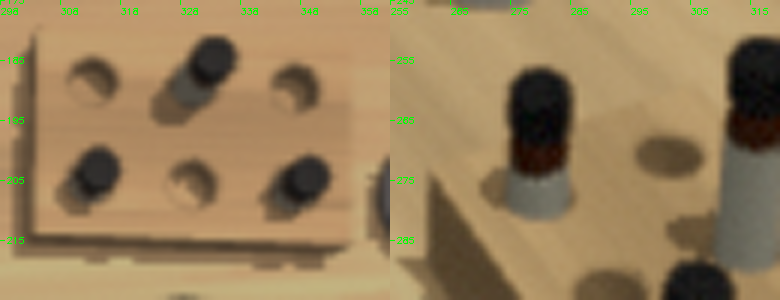

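```bash
cat > h.py <<'E'
import numpy as np, cv2, json
from scipy.optimize import least_squares
from scipy.spatial.transform import Rotation as R
C={'side':(435.095,257.368,199.329,np.array([[0.8765,0.2476,-0.4127,0.104],[-0.4813,0.452,-0.751,-0.8593],[0.0006,0.857,0.5154,0.6699],[0,0,0,1]])),
'top':(496.14,253.685,188.484,np.array([[-0.024,0.9843,-0.1751,0.2672],[-0.9996,-0.0262,-0.0101,-0.0859],[-0.0145,0.1747,0.9845,1.6151],[0,0,0,1]]))}
def proj(c,P):
    f,cx,cy,T=C[c]; q=(np.atleast_2d(P)-T[:3,3])@T[:3,:3]
    return np.c_[cx+f*q[:,0]/-q[:,2], cy-f*q[:,1]/-q[:,2]]
def ray(c,uv):
    f,cx,cy,T=C[c]; d=np.array([(uv[0]-cx)/f,-(uv[1]-cy)/f,-1]); return T[:3,3],T[:3,:3]@d
def atz(c,uv,z):
    o,d=ray(c,uv); return o+d*(z-o[2])/d[2]
def Rz(y): return R.from_euler('z',y).as_matrix()
def mixpt(m,P): return np.atleast_2d(P)@Rz(m[2]).T+[m[0],m[1],0]
RH=R.from_euler('y',-30,degrees=True).as_matrix()  # x->(cos,0,sin)
E
cat > fit.py <<'E'
from h import *
def tc(X,Y): return [130+(X+.5)/7-.5,135+(Y+.5)/7-.5]
def sc(X,Y): return [165+(X+.5)/7-.5,118+(Y+.5)/7-.5]
def s2(X,Y): return [140+(X+.5)/2-.5,85+(Y+.5)/2-.5]
c30,s30=np.cos(np.pi/6),.5
MP=[('top',(.115,.165,.15),tc(20,37)),('top',(.115,-.165,.15),tc(770,44)),('top',(-.115,.165,.035),tc(58,594)),('top',(-.115,-.165,.035),tc(773,602)),
('side',(-.115,-.165,0),s2(156,307)),('side',(.115,-.165,0),s2(311,265))]
def rm(m): return np.concatenate([(proj(c,mixpt(m,P))[0]-uv) for c,P,uv in MP])
m=least_squares(rm,[.5,.1,0],loss='soft_l1').x; print('mixer',m,np.round(rm(m).reshape(-1,2),1).tolist())
# head
HP=[('top',(0,0,.022),tc(250,400)),('top',(0,-.056,.04),tc(370,415)),('top',(0,.056,.04),tc(105,415)),
('side',(0,-.056,.04),sc(326,282)),('side',(0,.056,.04),sc(232,178))]
def hpt(h,P): return np.atleast_2d(P)@(Rz(h[3])@RH).T+h[:3]
rim=[]
g=cv2.cvtColor(cv2.imread('pics/top0.png'),cv2.COLOR_BGR2GRAY).astype(float)
def rh(h):
    r=[(proj(c,hpt(h,P))[0]-uv) for c,P,uv in HP]
    r=np.concatenate(r)
    if len(rim):
        a=[]
        for uv in rim:
            o,d=ray('top',uv); n=(Rz(h[3])@RH); k=((h[:3]-o)@n[:,2])/(d@n[:,2]); q=(o+k*d-h[:3])@n; a.append((np.hypot(q[0],q[1])-.082)/.003)
        r=np.r_[r,np.array(a)]
    return np.r_[r,(h[3]-m[2])/.01]
h=least_squares(rh,[.52,.18,.11,m[2]],loss='soft_l1').x
for it in range(3):
    rim=[]
    for a in np.radians(np.arange(-75,255,6)):   # 0=upslope? angle from -y.. 
        rr=np.linspace(.074,.09,40); P=np.c_[rr*np.sin(a),-rr*np.cos(a),0*rr]; uv=proj('top',hpt(h,P))
        v=cv2.remap(g.astype(np.float32),uv[:,0].astype(np.float32)[None],uv[:,1].astype(np.float32)[None],cv2.INTER_LINEAR)[0]
        dv=np.gradient(cv2.GaussianBlur(v[None],(1,1),0)[0]); dv=np.convolve(dv,np.ones(7)/7,'same'); k=dv[4:-4].argmin()+4
        if dv[k]<-1.2: rim.append(uv[k])
    h=least_squares(rh,h,loss='soft_l1').x
print('head',np.round(h,4),len(rim)); r=rh(h); print(np.round(r[:10].reshape(-1,2),1).tolist(), np.round(r[10:],1))
hm=(h[:3]-[m[0],m[1],0])@Rz(m[2]); print('head in mixer',hm,'above slope',hm[2]*c30-hm[0]*s30-(.035*c30+.115*s30))
# panel: corners on slope
for X,Y in [(530,210),(737,210),(735,525),(540,525)]:
    o,d=ray('top',tc(X,Y)); n=Rz(m[2])@RH; p0=mixpt(m,(-.115,0,.035))[0]+.002*n[:,2]; k=((p0-o)@n[:,2])/(d@n[:,2]); print('panel',(o+k*d-p0)@n)
sel=None
json.dump(dict(m=m.tolist(),h=h.tolist()),open('fit.json','w'))
# overlay
out=[]
for c,x,y,w,hh in [('top',130,135,114,88),('side',165,118,114,88)]:
    im=cv2.imread(f'pics/{c}0.png')[y:y+hh,x:x+w]; im=cv2.resize(im,(w*5,hh*5),interpolation=cv2.INTER_CUBIC) if 0 else cv2.resize(im,(400,int(hh*400/w)),interpolation=cv2.INTER_CUBIC); k=400/w
    def dr(P,col): 
        uv=(proj(c,P)-[x,y]+.5)*k; cv2.polylines(im,[np.round(uv*16).astype(int)],True,col,1,cv2.LINE_AA,4)
    th=np.linspace(0,2*np.pi,60)[:-1]; ci=np.c_[np.cos(th),np.sin(th),0*th]
    dr(hpt(h,ci*.082),(0,255,0))
    for i in range(6):
        a=np.pi/2+i*np.pi/3; ctr=np.array([.056*np.cos(a),.056*np.sin(a),.04]); dr(hpt(h,ci*.0185+ctr),(0,0,255))
    dr(hpt(h,ci*.014+[0,0,.022]),(255,255,0))
    dr(mixpt(m,[(-.115,-.165,.035),(-.115,.165,.035),(.084,.165,.15),(.084,-.165,.15)]),(255,0,0))
    out.append(im)
o=np.hstack(out); cv2.imwrite('pics/ov1.png',o)
E
python3 fit.py
```

```text
mixer [ 0.56787753  0.13743978 -0.03328246] [[-0.5, 0.2], [-0.0, -0.3], [-0.5, -0.4], [0.0, -0.8], [-0.0, 4.5], [-0.4, 3.0]]
head [ 0.5344  0.1997  0.1191 -0.0354] 52
[[-1.0, 1.2], [-0.6, 1.3], [-0.1, 1.0], [0.3, 0.3], [-0.4, 0.3]] [ 2.1 -1.6  0.3  0.2 -0.1  0.2  0.2 -0.1 -0.2 -0.5 -0.2 -0.6 -0.7 -0.7
 -0.3 -0.6 -0.6 -0.3 -0.  -0.2 -0.3  0.1 -0.3  0.1  0.1  0.3 -0.3 -0.6
 -0.6 -0.4  0.1 -0.  -0.  -0.3 -0.3 -0.3 -0.3 -0.3 -0.3 -0.3 -0.1 -0.5
 -0.5  0.3  0.   0.   0.7  0.  -1.9 -2.  -2.2  1.1 -0.2]
head in mixer [-0.03549056  0.06112821  0.11908366] above slope 0.03306386246818932
panel [ 1.84950325e-01 -5.97709400e-02  1.93319311e-17]
panel [ 1.85504962e-01 -1.50711136e-01 -2.74285998e-17]
panel [ 3.62468531e-02 -1.47982010e-01  1.22687847e-16]
panel [ 3.55509128e-02 -5.94471622e-02 -3.14451377e-17]
```

View pics/ov1.png

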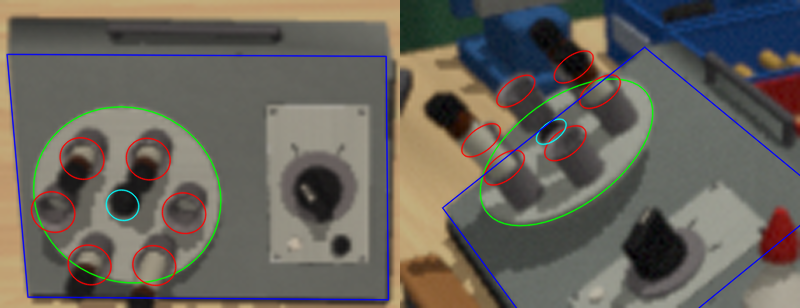

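```bash
cat > fitr.py <<'E'
from h import *
def tr(X,Y): return [298+(X+.5)/6-.5,175+(Y+.5)/6-.5]
def sr(X,Y): return [255+(X-390+.5)/6-.5,245+(Y+.5)/6-.5]
def s2(X,Y): return [140+(X+.5)/2-.5,85+(Y+.5)/2-.5]
P=[('top',(.027,.054,.048),tr(92,81)),('top',(.027,-.054,.048),tr(296,88)),('top',(-.027,0,.048),tr(192,185)),
('side',(.027,.054,.048),sr(670,157)),('side',(.027,-.054,.048),s2(377,437)),('side',(-.027,0,.048),s2(303,419)),
('side',(-.056,-.084,.048),s2(317,492)),('side',(-.056,-.084,0),s2(320,515)),('side',(.056,-.084,.048),s2(414,452)),('side',(.056,-.084,0),s2(412,475))]
def pr(p,free):
    return np.concatenate([proj(c,Rz(p[2])@np.array(q)+[p[0],p[1],p[3] if free else 0])[0]-uv for c,q,uv in P])
for free in (0,1):
    p=least_squares(pr,[.5,-.2,0,0],args=(free,),loss='soft_l1').x; print(np.round(p,4)); print(np.round(pr(p,free).reshape(-1,2),1).tolist())
d=json.load(open('fit.json'));d['r']=p[:3].tolist();json.dump(d,open('fit.json','w'))
from bench import snapshot,finder
snapshot('top');snapshot('side')
for n in ['selector_grip','head','rack','pocket_ul']:
    for c in ['top','side']: print(n,c,[(np.round(x['xy'],1).tolist(),round(x['confidence'],2)) for x in finder.landmark_of(c,n)])
for n in ['mixer','vial_e_mid','vial_c_mid','cement_mid','selector']:
    for c in ['top','side']:
        for x in finder.masks_of(c,n):
            ys,xs=np.where(x['region']); print(n,c,np.round(x['xy'],1),round(x['confidence'],2),xs.min(),xs.max(),ys.min(),ys.max())
E
python3 fitr.py
```

```text
[ 0.5104 -0.3137 -0.071   0.    ]
[[0.7, 0.3], [0.5, 0.6], [0.6, 0.4], [-0.3, -0.6], [-0.3, -0.8], [-0.2, -1.1], [0.6, -4.4], [-2.1, 1.7], [2.1, -2.7], [0.5, 3.1]]
[ 0.5121 -0.3119 -0.0699 -0.0045]
[[-0.0, 0.0], [-0.3, 0.3], [-0.2, 0.0], [-0.2, 0.3], [-0.4, 0.0], [-0.1, -0.3], [0.8, -3.7], [-2.0, 2.3], [1.9, -1.9], [0.4, 3.8]]
selector_grip top [([217.2, 193.1], 0.66)]
selector_grip side [([232.5, 185.0], 0.75)]
head top [([166.8, 192.2], 0.73), ([190.1, 186.1], 0.52)]
head side [([213.0, 156.5], 0.81), ([248.7, 324.2], 0.63)]
rack top [([256.5, 176.7], 0.74), ([327.8, 200.7], 0.63), ([345.6, 206.1], 0.5)]
rack side [([303.0, 306.5], 0.91)]
pocket_ul top [([153.3, 180.7], 0.93)]
pocket_ul side [([215.8, 135.5], 0.65), ([185.8, 155.6], 0.43)]
mixer top [191.2 177.7] 0.69 132 242 140 221
mixer side [235.5 182.3] 0.59 178 297 130 240
vial_e_mid top [334.  185.2] 0.44 327 335 182 191
vial_e_mid side [316.3 267.1] 0.69 309 322 251 290
vial_c_mid top [153.1 181.3] 0.55 147 155 177 188
vial_c_mid top [184.9 236.5] 0.19 163 210 228 242
vial_c_mid side [205.6 127.7] 0.46 203 210 125 133
vial_c_mid side [237.3 186.2] 0.3 229 246 177 197
cement_mid top [255.4 178.5] 0.69 249 264 169 188
cement_mid side [272.2 217.3] 0.74 263 282 179 245
cement_mid side [211.  158.8] 0.67 187 237 139 182
cement_mid side [237.3 191.9] 0.47 229 245 178 198
selector top [218.1 188.2] 0.59 213 226 183 197
selector side [238.7 184.9] 0.67 228 246 178 197
selector side [210.7 157.7] 0.66 188 236 139 182
selector side [329.4 357. ] 0.52 308 352 336 379
selector side [185.7 155.2] 0.41 172 195 145 167
selector side [299.7 302.3] 0.18 261 348 260 342
```

```bash
cat >> h.py <<'E'
F=json.load(open('fit.json')); HC=np.array(F['h'][:3]); HR=Rz(F['h'][3])@RH
def hw(P): return np.atleast_2d(P)@HR.T+HC
def wh(P): return (np.atleast_2d(P)-HC)@HR
def tri(a,b):
    A=[];B=[]
    for c,uv in (('top',a),('side',b)):
        o,d=ray(c,uv); d=d/np.linalg.norm(d); M=np.eye(3)-np.outer(d,d); A.append(M);B.append(M@o)
    x=np.linalg.lstsq(np.vstack(A),np.concatenate(B),rcond=None)[0]; return x
E
python3 - <<'E'
from h import *
def tc(X,Y): return [130+(X+.5)/7-.5,135+(Y+.5)/7-.5]
def sc(X,Y): return [165+(X+.5)/7-.5,118+(Y+.5)/7-.5]
def s2(X,Y): return [140+(X+.5)/2-.5,85+(Y+.5)/2-.5]
for n,a,b in [('c',tc(145,358),sc(283,62)),('d',tc(283,360),sc(332,102)),('a',[169.5,222],sc(75,208))]:
    x=tri(a,b); print(n,x,wh(x),proj('top',x)-a,proj('side',x)-b)
for q in [(.0485,.028,.086),(.0415,.028,.086),(.0485,-.028,.086),(.0415,-.028,.086)]:
    print(q,proj('top',hw(q)),proj('side',hw(q)))
print(tc(145,358),tc(283,360),sc(283,62),sc(332,102))
# selector: grip landmark; top of knob
print('sel', tri([217.9,192.0],[233.5,185.5]), wh(tri([217.9,192.0],[233.5,185.5])))
# foot disc centre tc(635,375), side sc(530,515)
x=tri(tc(635,374),sc(530,512)); print('foot',x,wh(x))
x=tri(tc(537,212),sc(640,365)); print('panel ul?',x,wh(x))
E
```

```text
c [0.53218658 0.22619851 0.21358393] [[0.04448756 0.02638703 0.08343462]] [[-0.04353159  0.06070674]] [[0.09780918 0.00039144]]
d [0.52886099 0.16858042 0.21773959] [[ 0.04545297 -0.03131266  0.08767578]] [[-0.06714068  0.12655462]] [[ 0.17488041 -0.01256944]]
a [0.42607971 0.17436934 0.19321049] [[-0.05594444 -0.02916461  0.11789383]] [[-0.23169815  0.76873562]] [[ 0.89919787 -0.11360566]]
(0.0485, 0.028, 0.086) [[149.39594    184.75475883]] [[205.53127445 124.69496785]]
(0.0415, 0.028, 0.086) [[149.5639204  187.04728013]] [[203.58747739 126.22422592]]
(0.0485, -0.028, 0.086) [[168.82754698 184.92104168]] [[212.91443728 131.46924654]]
(0.0415, -0.028, 0.086) [[168.96313094 187.21475032]] [[210.90361327 133.05692771]]
[150.28571428571428, 185.71428571428572] [170.0, 186.0] [205.0, 126.42857142857143] [212.0, 132.14285714285714]
sel [0.52626499 0.03937278 0.11583245] [[-0.00378756 -0.16053124 -0.00156742]]
foot [0.54202665 0.0330629  0.09888295] [[ 0.00157252 -0.16627939 -0.02423366]]
panel ul? [0.6108405  0.07310827 0.12587848] [[ 0.07340023 -0.12382391 -0.03453165]]
```

```bash
cat > pl.py <<'E'
from h import *
import pickle,sys,os
RT=np.c_[HR[:,1],HR[:,0],-HR[:,2]]   # tool for head
def rtrack(yawr): # vertical tool, y along rack x rotated
    return Rz(yawr)@np.array([[0,1,0],[1,0,0],[0,0,-1]])
def load(): return pickle.load(open('cmd.pkl','rb')) if os.path.exists('cmd.pkl') else (np.array([.233,.498,.206]),(R.from_euler('z',2.7048)*R.from_euler('x',np.pi)).as_matrix())
def save(c): pickle.dump(c,open('cmd.pkl','wb'))
def plan(tg):
    """tg: list of (p,Rm,grip,rows) each one drive call -> deltas; prints and saves the commanded pose"""
    p0,R0=load()
    for p,Rm,g,n in tg:
        t=R0.T@(p-p0)/.1; w=(R.from_matrix(R0.T@Rm).as_rotvec())/(np.pi/2)
        v=np.round(np.r_[t,w],3); bad='' if abs(v).max()<=1 else ' BAD'
        need=max(np.linalg.norm(t)*100/50,np.linalg.norm(w)*90/8.59)
        print(' '.join(f'{x:g}' for x in v),f'{g} x{n} need {need:.1f}{bad}')
        p0=p0+R0@v[:3]*.1; R0=R0@R.from_rotvec(v[3:]*np.pi/2).as_matrix()
    save((p0,R0))
E
python3 - <<'E'
from pl import *
p0,R0=load()
up=np.array([.233,.498,.29]); ab=hw((.046,.027,.16))[0]; print(ab)
S=R.from_matrix(R0); rel=(S.inv()*R.from_matrix(RT)).as_rotvec()
mid=lambda k:(S*R.from_rotvec(rel*k)).as_matrix()
m1=up+(ab-up)*.25
w=[(.233,.498,.29)]
plan([(up,R0,50,2)]+[(up+(ab-up)*k,mid(k),50,5) for k in (.25,.5,.75,1)])
E
```

```text
[0.49525855 0.2281195  0.28064772]
0 0 -0.84 0 0 0 50 x2 need 1.7
-0.88 -0.334 0.023 -0.074 -0.049 0.182 50 x5 need 2.1
-0.935 -0.078 0.07 -0.073 -0.048 0.181 50 x5 need 2.1
-0.913 0.175 0.146 -0.074 -0.049 0.182 50 x5 need 2.1
-0.815 0.401 0.246 -0.073 -0.049 0.181 50 x5 need 2.1
```

drive_tool --deltas "0 0 -0.84 0 0 0 50; 0 0 -0.84 0 0 0 50"

```text
time: 3.1
tool_pos: [0.2322, 0.4976, 0.2895]
ee_rot: [-3.139, -0.0, 2.705]
wrist_force: [1.2, 1.4, 1.6]
width: 0.0818
finger_force: 0.0
```

drive_tool --deltas "-0.88 -0.334 0.023 -0.074 -0.049 0.182 50; -0.88 -0.334 0.023 -0.074 -0.049 0.182 50; -0.88 -0.334 0.023 -0.074 -0.049 0.182 50; -0.88 -0.334 0.023 -0.074 -0.049 0.182 50"

```text
time: 3.5
tool_pos: [0.2981, 0.4304, 0.2875]
ee_rot: [3.015, 0.058, 2.414]
wrist_force: [-0.5, -0.8, 0.7]
width: 0.0508
finger_force: 0.0
```

drive_tool --deltas "-0.935 -0.078 0.07 -0.073 -0.048 0.181 50; -0.935 -0.078 0.07 -0.073 -0.048 0.181 50; -0.935 -0.078 0.07 -0.073 -0.048 0.181 50; -0.935 -0.078 0.07 -0.073 -0.048 0.181 50"

```text
time: 3.9
tool_pos: [0.3632, 0.3641, 0.2847]
ee_rot: [2.881, 0.077, 2.123]
wrist_force: [0.1, 0.6, 0.5]
width: 0.05
finger_force: 0.0
```

drive_tool --deltas "-0.913 0.175 0.146 -0.074 -0.049 0.182 50; -0.913 0.175 0.146 -0.074 -0.049 0.182 50; -0.913 0.175 0.146 -0.074 -0.049 0.182 50; -0.913 0.175 0.146 -0.074 -0.049 0.182 50"

```text
time: 4.3
tool_pos: [0.4287, 0.2973, 0.2821]
ee_rot: [2.744, 0.058, 1.828]
wrist_force: [0.3, 0.8, -0.5]
width: 0.0499
finger_force: 0.0
```

drive_tool --deltas "-0.815 0.401 0.246 -0.073 -0.049 0.181 50; -0.815 0.401 0.246 -0.073 -0.049 0.181 50; -0.815 0.401 0.246 -0.073 -0.049 0.181 50; -0.815 0.401 0.246 -0.073 -0.049 0.181 50"

```text
time: 4.7
tool_pos: [0.4943, 0.2302, 0.2798]
ee_rot: [2.62, 0.0, 1.539]
wrist_force: [-1.3, 0.2, -0.4]
width: 0.0497
finger_force: 0.0
```

drive_tool --deltas "0 0 0.3 0 0 0 50; 0 0 0.6 0 0 0 50; 0 0 0.6 0 0 0 50; 0 0 0.6 0 0 0 50"

```text
time: 5.1
tool_pos: [0.5243, 0.2288, 0.2283]
ee_rot: [2.62, 0.001, 1.539]
wrist_force: [-0.7, -0.3, 0.3]
width: 0.0502
finger_force: 0.0
```

```bash
python3 - <<'E'
from pl import *
from bench import robot,snapshot
p,Rm=load(); p=p+Rm@[0,0,.06]; save((p,Rm))
o=robot.get_obs(); print(o['tool_pos'],p, wh(o['tool_pos']),wh(p)); tp=np.array(o['tool_pos'])
out=[]
for c,x,y in [('top',110,140),('side',165,90)]:
    im=snapshot(c)['img'][:,:,::-1]; cv2.imwrite(f'pics/{c}1.png',im); k=4
    im=cv2.resize(im[y:y+100,x:x+100],(400,400),interpolation=cv2.INTER_CUBIC)
    for P,col in [(tp,(0,0,255)),(hw((.0485,.028,.04))[0],(0,255,0)),(hw((.0445,.0265,.086))[0],(255,255,0))]+[(tp+s*.025*Rm[:,1],(255,0,255)) for s in (-1,1)]:
        u=(proj(c,P)[0]-[x,y]+.5)*k; cv2.drawMarker(im,tuple(np.round(u).astype(int).tolist()),col,0,9,1)
    out.append(im)
cv2.imwrite('pics/g1.png',np.hstack(out))
E
```

```text
[0.52433416 0.22884801 0.22826848] [0.52526178 0.2270704  0.22867975] [[0.0449525  0.02875698 0.10012244]] [[0.04601545 0.02701332 0.09998364]]
```

View pics/g1.png

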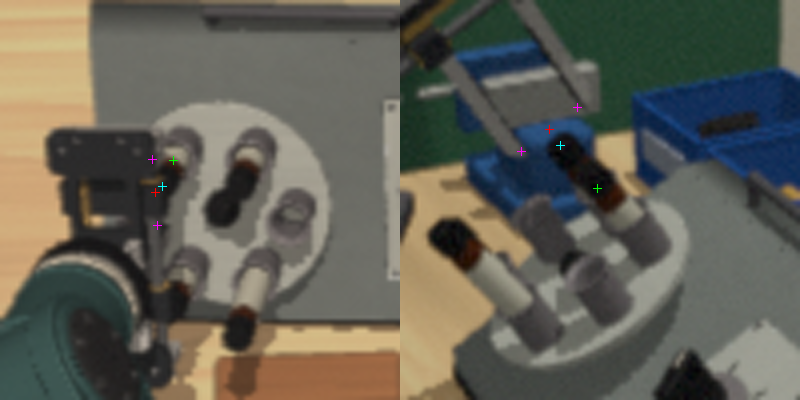

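Fingertips straddle vial c; the projected TCP (155,192) is about 2 mm left of the vial axis. I'll correct that, lower and close.

drive_tool --deltas "-0.02 0 0.13 0 0 0 50; -0.02 0 0.26 0 0 0 50; -0.02 0 0.39 0 0 0 50; -0.02 0 0.52 0 0 0 50; -0.02 0 0.52 0 0 0 50"

```text
time: 5.7
tool_pos: [0.5502, 0.2235, 0.1793]
ee_rot: [2.623, 0.003, 1.535]
wrist_force: [-0.9, 0.0, -0.7]
width: 0.05
finger_force: 0.0
```

drive_tool --deltas "0 0 0 0 0 0 30; 0 0 0 0 0 0 24; 0 0 0 0 0 0 18; 0 0 0 0 0 0 18; 0 0 0 0 0 0 18"

```text
time: 6.2
tool_pos: [0.5514, 0.2247, 0.1842]
ee_rot: [2.616, -0.0, 1.536]
wrist_force: [1.5, -0.0, -0.0]
width: 0.0215
finger_force: 30.0
```

```bash
python3 - <<'E'
from pl import *
from bench import robot,snapshot
p,Rm=load(); p=p+Rm@[-.002,0,.052]; save((p,Rm))
for i in range(4):
    o=robot.get_obs(); print(o['time'],o['tool_pos'],wh(o['tool_pos']),o['joint_positions'],o['width']); snapshot('top')
print(p,wh(p))
E
```

```text
6.2 [0.55136272 0.224708   0.18419779] [[0.04643679 0.02557606 0.04837703]] [ 0.42214888 -0.13555965  1.72488313 -0.25258803  1.08585532  0.52176216] 0.021517415554565843
6.25 [0.55135582 0.22470017 0.18417797] [[0.04642115 0.02556799 0.04836318]] [ 0.42213682 -0.13553637  1.72488321 -0.2525742   1.08588702  0.52172677] 0.02158105388925441
6.3 [0.55136576 0.2247101  0.18422075] [[0.04645084 0.02557826 0.04839543]] [ 0.42211839 -0.13553589  1.72479219 -0.25251066  1.08596375  0.52175907] 0.021708923524193506
6.35 [0.55138172 0.22470338 0.1841934 ] [[0.04645118 0.02557211 0.04836365]] [ 0.4221007  -0.13549013  1.72480639 -0.252525    1.0859108   0.52177286] 0.021831965075789918
[0.55116102 0.22414126 0.18363922] [[0.04600031 0.02500254 0.04798406]]
```

```bash
cat >> pl.py <<'E'
RY=-.0705; RC=np.array([.5112,-.3128,0])
def rw(x,y,z): return RC+Rz(RY)@np.array([x,y,z])
RV=rtrack(RY)
def path(p1,R1,g,n,rows):
    p0,R0=load(); S=R.from_matrix(R0); rel=(S.inv()*R.from_matrix(R1)).as_rotvec()
    plan([(p0+(p1-p0)*k/n,(S*R.from_rotvec(rel*k/n)).as_matrix(),g,rows) for k in range(1,n+1)])
E
python3 - <<'E'
from pl import *
p,Rm=load()
plan([(p-Rm[:,2]*.1,Rm,18,4)])
p,Rm=load(); print(p)
q=rw(.027,.054,.30); print(q)
path(q,RV,18,6,4)
plan([(rw(.027,.054,.20),RV,18,3),(rw(.027,.054,.118),RV,18,3)])
E
```

```text
-0 0 -1 0 0 0 18 x4 need 2.0
[0.50122086 0.2259304  0.27025781]
[ 0.54193678 -0.26083606  0.3       ]
-0.808 0.108 0.005 0.056 -0.001 0.004 18 x4 need 1.6
-0.808 0.113 -0.002 0.055 -0.001 0.003 18 x4 need 1.6
-0.807 0.116 -0.012 0.056 -0.001 0.004 18 x4 need 1.6
-0.807 0.12 -0.021 0.055 -0.001 0.004 18 x4 need 1.6
-0.806 0.122 -0.03 0.056 -0.001 0.004 18 x4 need 1.6
-0.805 0.125 -0.039 0.055 -0.001 0.003 18 x4 need 1.6
0.001 -0 1 0 0 0 18 x3 need 2.0
0 -0 0.82 0 0 0 18 x3 need 1.6
```

```bash
python3 - <<'E'
from pl import *
p=hw((.046,.025,.178))[0]; p,Rm=p,RT; save((p,Rm)); print(p)
path(rw(.027,.054,.30),RV,18,6,4)
plan([(rw(.027,.054,.20),RV,18,3),(rw(.027,.054,.118),RV,18,3)])
E
```

```text
[0.48619341 0.22643925 0.29623618]
-0.808 0.108 0.055 0.056 -0.001 0.004 18 x4 need 1.6
-0.808 0.118 0.047 0.055 -0.001 0.003 18 x4 need 1.6
-0.807 0.126 0.037 0.056 -0.001 0.004 18 x4 need 1.6
-0.806 0.133 0.028 0.055 -0.001 0.004 18 x4 need 1.6
-0.805 0.141 0.016 0.056 -0.001 0.003 18 x4 need 1.6
-0.804 0.145 0.006 0.055 -0.001 0.004 18 x4 need 1.6
-0 -0.001 1 0 0 -0 18 x3 need 2.0
-0 -0 0.82 0 0 -0 18 x3 need 1.6
```

drive_tool --deltas "0 0 -0.2 0 0 0 18; 0 0 -0.4 0 0 0 18; 0 0 -0.7 0 0 0 18; 0 0 -1 0 0 0 18; 0 0 -1 0 0 0 18"

```text
time: 6.9
tool_pos: [0.5014, 0.2274, 0.2751]
ee_rot: [2.611, -0.004, 1.537]
wrist_force: [0.5, -0.2, 1.0]
width: 0.0215
finger_force: 30.0
```

drive_tool --deltas "0 0 -0.3 0 0 0 18; 0 0 -0.3 0 0 0 18"

```text
time: 7.1
tool_pos: [0.4864, 0.2275, 0.2982]
ee_rot: [2.614, -0.002, 1.537]
wrist_force: [0.0, 0.4, 0.7]
width: 0.0217
finger_force: 30.0
```

drive_tool --deltas "-0.404 0.054 0.028 0.028 0 0.002 18; -0.808 0.108 0.055 0.056 -0.001 0.004 18; -0.808 0.108 0.055 0.056 -0.001 0.004 18"

```text
time: 7.4
tool_pos: [0.4969, 0.1406, 0.2945]
ee_rot: [2.708, 0.001, 1.521]
wrist_force: [0.0, -0.5, -0.9]
width: 0.0217
finger_force: 30.0
```

drive_tool --deltas "-0.404 0.059 0.024 0.028 0 0.002 18; -0.808 0.118 0.047 0.055 -0.001 0.003 18; -0.808 0.118 0.047 0.055 -0.001 0.003 18"

```text
time: 7.7
tool_pos: [0.5059, 0.0599, 0.2947]
ee_rot: [2.796, 0.0, 1.517]
wrist_force: [0.0, -0.1, -0.4]
width: 0.0217
finger_force: 30.0
```

drive_tool --deltas "-0.404 0.063 0.018 0.028 0 0.002 18; -0.807 0.126 0.037 0.056 -0.001 0.004 18; -0.807 0.126 0.037 0.056 -0.001 0.004 18"

```text
time: 8.0
tool_pos: [0.515, -0.0201, 0.2951]
ee_rot: [2.884, -0.001, 1.512]
wrist_force: [-0.3, 1.0, -0.6]
width: 0.0217
finger_force: 30.0
```

drive_tool --deltas "-0.403 0.066 0.014 0.028 0 0.002 18; -0.806 0.133 0.028 0.055 -0.001 0.004 18; -0.806 0.133 0.028 0.055 -0.001 0.004 18"

```text
time: 8.3
tool_pos: [0.5243, -0.1004, 0.2953]
ee_rot: [2.971, -0.001, 1.507]
wrist_force: [-0.5, 0.5, -0.4]
width: 0.0217
finger_force: 30.0
```

drive_tool --deltas "-0.402 0.07 0.008 0.028 0 0.002 18; -0.805 0.141 0.016 0.056 -0.001 0.003 18; -0.805 0.141 0.016 0.056 -0.001 0.003 18"

```text
time: 8.6
tool_pos: [0.5338, -0.181, 0.2955]
ee_rot: [3.059, -0.001, 1.504]
wrist_force: [0.6, 0.4, 0.1]
width: 0.0215
finger_force: 30.0
```

drive_tool --deltas "-0.402 0.072 0.003 0.028 0 0.002 18; -0.804 0.145 0.006 0.055 -0.001 0.004 18; -0.804 0.145 0.006 0.055 -0.001 0.004 18; -0.804 0.145 0.006 0.055 -0.001 0.004 18"

```text
time: 9.0
tool_pos: [0.5426, -0.2586, 0.298]
ee_rot: [-3.14, -0.002, 1.502]
wrist_force: [0.7, 0.7, -0.3]
width: 0.0214
finger_force: 30.0
```

drive_tool --deltas "0 -0.001 0.3 0 0 0 18; 0 -0.001 0.6 0 0 0 18; 0 -0.001 1 0 0 0 18; 0 -0.001 1 0 0 0 18"

```text
time: 9.4
tool_pos: [0.5384, -0.2555, 0.1928]
ee_rot: [-3.13, -0.006, 1.503]
wrist_force: [0.4, 0.5, -0.1]
width: 0.022
finger_force: 30.0
```

drive_tool --deltas "0 0 0.3 0 0 0 18; 0 0 0.6 0 0 0 18; 0 0 0.82 0 0 0 18; 0 0 0.82 0 0 0 18; 0 0 0.82 0 0 0 18"

```text
time: 9.9
tool_pos: [0.543, -0.2599, 0.1204]
ee_rot: [3.138, 0.002, 1.502]
wrist_force: [1.1, -0.1, -0.2]
width: 0.0217
finger_force: 30.0
```

```bash
cat > hov.py <<'E'
from pl import *
from bench import robot,snapshot
import sys
o=robot.get_obs(); tp=np.array(o['tool_pos']); p,Rm=load(); print(o['time'],tp,p,o['ee_rot'],o['width'],(Rz(RY).T@(tp-RC)))
out=[]
for c,x,y in [('top',295,165),('side',265,230)]:
    im=snapshot(c)['img'][:,:,::-1]; cv2.imwrite(f'pics/{c}_{sys.argv[1]}.png',im); k=400/70
    im=cv2.resize(im[y:y+70,x:x+70],(400,400),interpolation=cv2.INTER_CUBIC)
    for P,col in [(tp,(0,0,255)),(tp-[0,0,.048],(255,0,255)),(rw(.027,.054,.048),(0,255,0)),(rw(.027,0,.132),(255,255,0))]:
        u=(proj(c,P)[0]-[x,y]+.5)*k; cv2.drawMarker(im,tuple(np.round(u).astype(int).tolist()),col,0,9,1)
    out.append(im)
cv2.imwrite(f'pics/{sys.argv[1]}.png',np.hstack(out))
E
python3 hov.py g2
```

```text
9.9 [ 0.54304641 -0.25987696  0.12040169] [ 0.5419511  -0.26082945  0.11798368] [3.13814756e+00 1.85424083e-03 1.50172099e+00] 0.021714625754060794 [0.02803932 0.05503489 0.12040169]
```

View pics/g2.png

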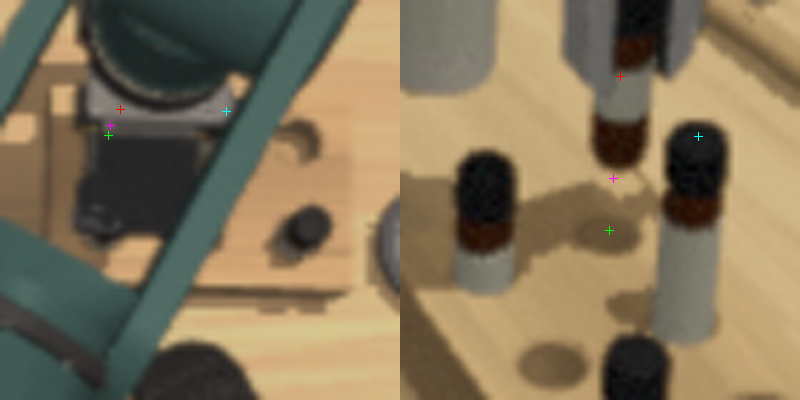

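Side view: the held foot is at (618,165) and the hole's centre at (606,233). The foot is about 42 mm below the TCP and 1–2 mm to the right, so I'll correct slightly and lower in stages.

drive_tool --deltas "0.008 -0.012 0 0 0 0 18; 0.008 -0.012 0.1 0 0 0 18; 0.008 -0.012 0.2 0 0 0 18; 0.008 -0.012 0.28 0 0 0 18; 0.008 -0.012 0.36 0 0 0 18"

```text
time: 10.5
tool_pos: [0.5404, -0.2598, 0.0802]
ee_rot: [-3.141, 0.001, 1.5]
wrist_force: [-0.7, -1.0, -1.0]
width: 0.0218
finger_force: 30.0
```

drive_tool --deltas "0 0 0.03 0 0 0 18; 0 0 0.06 0 0 0 18; 0 0 0.09 0 0 0 18; 0 0 0.12 0 0 0 18; 0 0 0.12 0 0 0 18"

```text
time: 11.0
tool_pos: [0.5407, -0.2599, 0.0694]
ee_rot: [3.141, 0.001, 1.5]
wrist_force: [-0.6, -1.8, -2.0]
width: 0.0215
finger_force: 30.0
```

drive_tool --deltas "0 0 0.03 0 0 0 18; 0 0 0.06 0 0 0 18; 0 0 0.09 0 0 0 18; 0 0 0.09 0 0 0 18"

```text
time: 11.4
tool_pos: [0.5407, -0.2599, 0.0602]
ee_rot: [3.141, 0.001, 1.5]
wrist_force: [0.8, -3.2, -1.7]
width: 0.0213
finger_force: 30.0
```

drive_tool --deltas "0 0 0.02 0 0 0 18; 0 0 0.04 0 0 0 18; 0 0 0.04 0 0 0 18"

```text
time: 11.7
tool_pos: [0.5408, -0.26, 0.0566]
ee_rot: [3.141, 0.001, 1.5]
wrist_force: [1.1, -2.8, 0.3]
width: 0.0212
finger_force: 30.0
```

drive_tool --deltas "0 0 0.02 0 0 0 18; 0 0 0.04 0 0 0 18; 0 0 0.04 0 0 0 18"

```text
time: 12.0
tool_pos: [0.5412, -0.26, 0.0554]
ee_rot: [3.14, 0.002, 1.501]
wrist_force: [-4.2, -2.0, 9.7]
width: 0.0213
finger_force: 30.0
```

drive_tool --deltas "0 0 -0.02 0 0 0 18; 0 0 -0.02 0 0 0 40; 0 0 -0.02 0 0 0 40; 0 0 -0.02 0 0 0 40; 0 0 -0.02 0 0 0 40"

```text
time: 12.5
tool_pos: [0.5405, -0.259, 0.054]
ee_rot: [-3.141, -0.001, 1.501]
wrist_force: [-0.1, 0.6, -0.4]
width: 0.0399
finger_force: 0.0
```

drive_tool --deltas "0 0 -0.3 0 0 0 40; 0 0 -0.6 0 0 0 44; 0 0 -1 0 0 0 44; 0 0 -1 0 0 0 44"

```text
time: 12.9
tool_pos: [0.5439, -0.2611, 0.1618]
ee_rot: [3.13, 0.006, 1.501]
wrist_force: [0.1, 0.7, 0.9]
width: 0.0439
finger_force: 0.0
```

```bash
python3 - <<'E'
from pl import *
from bench import robot,snapshot,finder
p,Rm=load(); p=p+Rm@[.0008,-.0012,.065-.002-.1]; save((p,Rm)); o=robot.get_obs(); print(p,o['tool_pos'],o['width'])
snapshot('side')
for n in ['vial_c_mid','vial_e_mid']:
    for x in finder.landmark_of('side',n): print(n,np.round(x['xy'],1),round(x['confidence'],2))
print('c exp',proj('side',rw(.026,.055,.055)),'e exp',proj('side',rw(.027,0,.072)), 'e top',proj('side',rw(.027,0,.132)))
# e from the first pictures: cap tops
def tr(X,Y): return [298+(X+.5)/6-.5,175+(Y+.5)/6-.5]
def s2(X,Y): return [140+(X+.5)/2-.5,85+(Y+.5)/2-.5]
x=tri(tr(213,60),s2(353,342)); print('e captop',x,Rz(RY).T@(x-RC))
E
```

```text
[ 0.54079376 -0.25993923  0.15498298] [ 0.54387313 -0.26108953  0.16180621] 0.04386484513595251
vial_c_mid [302.4 267.5] 0.84
vial_e_mid [315.2 273.7] 0.66
c exp [[300.58507812 267.18723348]] e exp [[314.66938382 276.39055311]] e top [[316.73509319 253.29177319]]
e captop [ 0.53828089 -0.31308453  0.12446487] [0.02703366 0.0016238  0.12446487]
```

```bash
python3 - <<'E'
from pl import *
plan([(rw(.0265,.0015,.195),RV,44,4),(rw(.0265,.0015,.092),RV,44,5)])
E
```

```text
-0.533 0.007 -0.4 0 0 -0 44 x4 need 1.3
-0 -0 1.03 0 0 -0 44 x5 need 2.1 BAD
```

drive_tool --deltas "0 0.007 -0.4 0 0 0 44; -0.267 0.007 -0.4 0 0 0 44; -0.533 0.007 -0.4 0 0 0 44; -0.533 0.007 -0.4 0 0 0 44; -0.533 0.007 -0.4 0 0 0 44"

```text
time: 13.55
tool_pos: [0.5368, -0.3123, 0.192]
ee_rot: [-3.138, -0.002, 1.5]
wrist_force: [0.0, 0.5, -0.5]
width: 0.0439
finger_force: 0.0
```

drive_tool --deltas "0 0 0.25 0 0 0 44; 0 0 0.5 0 0 0 44; 0 0 0.75 0 0 0 44; 0 0 1 0 0 0 44; 0 0 1 0 0 0 44"

```text
time: 14.05
tool_pos: [0.5349, -0.3094, 0.0888]
ee_rot: [-3.132, -0.006, 1.502]
wrist_force: [-0.1, 0.3, 0.1]
width: 0.0442
finger_force: 0.0
```

drive_tool --deltas "0 0 0 0 0 0 30; 0 0 0 0 0 0 24; 0 0 0 0 0 0 18; 0 0 0 0 0 0 18; 0 0 0 0 0 0 18"

```text
time: 14.55
tool_pos: [0.5387, -0.3134, 0.0966]
ee_rot: [3.138, 0.002, 1.501]
wrist_force: [0.7, -0.1, 3.0]
width: 0.0216
finger_force: 30.0
```

```bash
python3 - <<'E'
from pl import *
save((rw(.0265,.0015,.335),load()[1]))
path(hw((.0475,.027,.20))[0],RT,18,6,4)
plan([(hw((.0475,.027,.150))[0],RT,18,4)])
E
```

```text
0.894 -0.166 0.031 -0.056 0.001 -0.004 18 x4 need 1.8
0.895 -0.162 0.019 -0.055 0.001 -0.003 18 x4 need 1.8
0.895 -0.159 0.006 -0.056 0.001 -0.004 18 x4 need 1.8
0.897 -0.153 -0.007 -0.055 0.001 -0.004 18 x4 need 1.8
0.897 -0.147 -0.018 -0.056 0.001 -0.003 18 x4 need 1.8
0.898 -0.14 -0.029 -0.055 0.001 -0.004 18 x4 need 1.8
0 -0 0.5 -0 0 0 18 x4 need 1.0
```

drive_tool --deltas "0 0 -0.2 0 0 0 18; 0 0 -0.45 0 0 0 18; 0 0 -0.7 0 0 0 18; 0 0 -1 0 0 0 18; 0 0 -1 0 0 0 18"

```text
time: 15.05
tool_pos: [0.5396, -0.3142, 0.2003]
ee_rot: [3.133, 0.006, 1.5]
wrist_force: [0.3, -0.2, 0.4]
width: 0.0215
finger_force: 30.0
```

drive_tool --deltas "0 0 -0.3 0 0 0 18; 0 0 -0.6 0 0 0 18; 0 0 -1 0 0 0 18; 0 0 -1 0 0 0 18"

```text
time: 15.45
tool_pos: [0.539, -0.3137, 0.3003]
ee_rot: [3.133, 0.006, 1.5]
wrist_force: [-0.4, -0.1, 0.5]
width: 0.0218
finger_force: 30.0
```

drive_tool --deltas "0 0 -0.2 0 0 0 18; 0 0 -0.4 0 0 0 18; 0 0 -0.4 0 0 0 18; 0 0 -0.4 0 0 0 18"

```text
time: 15.85
tool_pos: [0.5376, -0.3127, 0.3329]
ee_rot: [-3.14, -0.0, 1.501]
wrist_force: [-0.1, 0.5, -1.1]
width: 0.0218
finger_force: 30.0
```

drive_tool --deltas "0.447 -0.083 0.015 -0.028 0 -0.002 18; 0.894 -0.166 0.031 -0.056 0.001 -0.004 18; 0.894 -0.166 0.031 -0.056 0.001 -0.004 18"

```text
time: 16.15
tool_pos: [0.525, -0.2172, 0.3284]
ee_rot: [3.058, -0.005, 1.512]
wrist_force: [0.7, -0.1, -0.6]
width: 0.0216
finger_force: 30.0
```

drive_tool --deltas "0.447 -0.081 0.01 -0.028 0 -0.002 18; 0.895 -0.162 0.019 -0.055 0.001 -0.003 18; 0.895 -0.162 0.019 -0.055 0.001 -0.003 18"

```text
time: 16.45
tool_pos: [0.5153, -0.1278, 0.3265]
ee_rot: [2.969, -0.004, 1.517]
wrist_force: [0.1, -0.2, -0.4]
width: 0.0214
finger_force: 30.0
```

drive_tool --deltas "0.447 -0.08 0.003 -0.028 0 -0.002 18; 0.895 -0.159 0.006 -0.056 0.001 -0.004 18; 0.895 -0.159 0.006 -0.056 0.001 -0.004 18"

```text
time: 16.75
tool_pos: [0.5055, -0.0381, 0.3239]
ee_rot: [2.88, -0.003, 1.524]
wrist_force: [0.1, -0.5, -0.2]
width: 0.0216
finger_force: 30.0
```

drive_tool --deltas "0.448 -0.077 -0.003 -0.028 0 -0.002 18; 0.897 -0.153 -0.007 -0.055 0.001 -0.004 18; 0.897 -0.153 -0.007 -0.055 0.001 -0.004 18"

```text
time: 17.05
tool_pos: [0.4955, 0.0525, 0.3207]
ee_rot: [2.794, -0.002, 1.532]
wrist_force: [-0.2, -0.4, -0.8]
width: 0.0215
finger_force: 30.0
```

drive_tool --deltas "0.448 -0.074 -0.009 -0.028 0 -0.002 18; 0.897 -0.147 -0.018 -0.056 0.001 -0.003 18; 0.897 -0.147 -0.018 -0.056 0.001 -0.003 18"

```text
time: 17.35
tool_pos: [0.4851, 0.1432, 0.3168]
ee_rot: [2.708, -0.001, 1.538]
wrist_force: [0.5, -1.3, 0.0]
width: 0.0214
finger_force: 30.0
```

drive_tool --deltas "0.449 -0.07 -0.015 -0.028 0 -0.002 18; 0.898 -0.14 -0.029 -0.055 0.001 -0.004 18; 0.898 -0.14 -0.029 -0.055 0.001 -0.004 18; 0.898 -0.14 -0.029 -0.055 0.001 -0.004 18"

```text
time: 17.75
tool_pos: [0.4766, 0.2288, 0.3143]
ee_rot: [2.62, 0.004, 1.537]
wrist_force: [0.6, 0.3, -0.3]
width: 0.0215
finger_force: 30.0
```

drive_tool --deltas "0 0 0.2 0 0 0 18; 0 0 0.4 0 0 0 18; 0 0 0.5 0 0 0 18; 0 0 0.5 0 0 0 18; 0 0 0.5 0 0 0 18"

```text
time: 18.25
tool_pos: [0.502, 0.2269, 0.2728]
ee_rot: [2.618, 0.001, 1.533]
wrist_force: [0.4, 0.6, -0.9]
width: 0.0218
finger_force: 30.0
```

```bash
python3 - <<'E'
from pl import *
from bench import robot,snapshot
snapshot('side'); snapshot('side'); o=robot.get_obs(); tp=np.array(o['tool_pos']); p,Rm=load(); print(o['time'],wh(tp),wh(p),o['ee_rot'],o['width'])
out=[]
for c,x,y in [('top',122,150),('side',178,105)]:
    im=snapshot(c)['img'][:,:,::-1]; cv2.imwrite(f'pics/{c}3.png',im); k=400/70
    im=cv2.resize(im[y:y+70,x:x+70],(400,400),interpolation=cv2.INTER_CUBIC)
    for P,col in [(tp,(0,0,255)),(tp+.0835*RT[:,2],(255,0,255)),(hw((.0485,.028,.0445))[0],(0,255,0)),(hw((.0485,.028,.04))[0],(255,255,0))]:
        u=(proj(c,P)[0]-[x,y]+.5)*k; cv2.drawMarker(im,tuple(np.round(u).astype(int).tolist()),col,0,9,1)
    out.append(im)
cv2.imwrite('pics/g3.png',np.hstack(out))
E
```

```text
18.35 [[0.04821509 0.02695548 0.15080105]] [[0.04751238 0.02697994 0.14999733]] [ 2.61633295e+00 -3.41114747e-04  1.53494600e+00] 0.021443845483101354
```

View pics/g3.png

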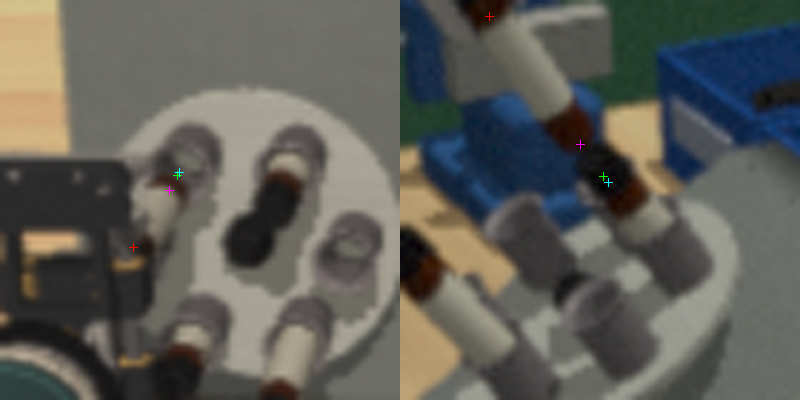

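Both views show the vial axis running through the upper left mouth (top (178,174), side (603,176)). Lowering in stages.

drive_tool --deltas "0 0 0.08 0 0 0 18; 0 0 0.16 0 0 0 18; 0 0 0.22 0 0 0 18; 0 0 0.28 0 0 0 18; 0 0 0.28 0 0 0 18"

```text
time: 18.95
tool_pos: [0.5151, 0.2275, 0.2463]
ee_rot: [2.62, 0.002, 1.536]
wrist_force: [-0.1, -0.2, -1.0]
width: 0.0216
finger_force: 30.0
```

drive_tool --deltas "0 0 0.03 0 0 0 18; 0 0 0.06 0 0 0 18; 0 0 0.09 0 0 0 18; 0 0 0.12 0 0 0 18; 0 0 0.12 0 0 0 18"

```text
time: 19.45
tool_pos: [0.5215, 0.2276, 0.2374]
ee_rot: [2.618, 0.001, 1.536]
wrist_force: [0.4, 0.9, -0.7]
width: 0.0214
finger_force: 30.0
```

drive_tool --deltas "0 0 0.03 0 0 0 18; 0 0 0.06 0 0 0 18; 0 0 0.09 0 0 0 18; 0 0 0.12 0 0 0 18; 0 0 0.12 0 0 0 18"

```text
time: 19.95
tool_pos: [0.5275, 0.2273, 0.2269]
ee_rot: [2.618, 0.001, 1.536]
wrist_force: [2.4, -0.2, -0.4]
width: 0.0215
finger_force: 30.0
```

drive_tool --deltas "0 0 0.03 0 0 0 18; 0 0 0.05 0 0 0 18; 0 0 0.07 0 0 0 18; 0 0 0.07 0 0 0 18; 0 0 0.07 0 0 0 18"

```text
time: 20.45
tool_pos: [0.5308, 0.2272, 0.2211]
ee_rot: [2.618, 0.001, 1.536]
wrist_force: [0.9, 0.2, -0.6]
width: 0.0218
finger_force: 30.0
```

Foot should now be ~4 mm above the disc; small steps to contact.

drive_tool --deltas "0 0 0.02 0 0 0 18; 0 0 0.03 0 0 0 18; 0 0 0.03 0 0 0 18"

```text
time: 20.75
tool_pos: [0.5319, 0.2274, 0.2198]
ee_rot: [2.618, -0.0, 1.536]
wrist_force: [-3.6, 0.4, 5.3]
width: 0.0215
finger_force: 30.0
```

drive_tool --deltas "0 0 0.02 0 0 0 18; 0 0 0.02 0 0 0 18; 0 0 0.02 0 0 0 18"

```text
time: 21.05
tool_pos: [0.5323, 0.2278, 0.2198]
ee_rot: [2.617, -0.002, 1.536]
wrist_force: [-9.3, -0.3, 11.1]
width: 0.0215
finger_force: 30.0
```

drive_tool --deltas "0 0 -0.02 0 0 0 18; 0 0 -0.02 0 0 0 44; 0 0 -0.02 0 0 0 44; 0 0 -0.02 0 0 0 44; 0 0 -0.02 0 0 0 44"

```text
time: 21.55
tool_pos: [0.532, 0.227, 0.2177]
ee_rot: [2.619, 0.001, 1.536]
wrist_force: [0.1, 0.5, 0.5]
width: 0.0437
finger_force: 0.0
```

```bash
python3 - <<'E'
from pl import *
from bench import robot,snapshot
p,Rm=load(); p=p+Rm@[0,0,.028+.012+.012+.007+.003]; save((p,Rm)); o=robot.get_obs(); print(wh(p),wh(o['tool_pos']),o['width'],o['finger_force'],o['time'],o['joint_positions'])
# initial selector estimate: bar ends in top crop7 & side
def tc(X,Y): return np.array([130+(X+.5)/7-.5,135+(Y+.5)/7-.5])
def sc(X,Y): return np.array([165+(X+.5)/7-.5,118+(Y+.5)/7-.5])
for n,z in (('foot disc',-.020),('grip top',.010)):
    pass
def on(c,uv,z):
    o_,d=ray(c,uv); k=((HC+HR[:,2]*z-o_)@HR[:,2])/(d@HR[:,2]); return wh(o_+k*d)[0]
for z in (-.024,-.020): print('foot',z,on('top',tc(636,374),z),on('side',sc(532,512),z))
for q in [(0,-.165,.004),(0,-.165,.011),(0,-.165,-.019),(0,-.165,-.035)]: print(q,(proj('top',hw(q))-[130,135]+.5)*7,(proj('side',hw(q))-[165,118]+.5)*7)
E
```

```text
[[0.04751235 0.02697845 0.08799733]] [[0.04640812 0.02720836 0.08711227]] 0.043703615324331424 0.0 21.55 [ 0.44584524 -0.18283734  1.69746397 -0.25449455  1.16753508  0.52595956]
foot -0.024 [ 0.00073756 -0.16641046 -0.024     ] [ 0.00287604 -0.1680781  -0.024     ]
foot -0.02 [ 0.00218703 -0.16676537 -0.02      ] [ 0.00248858 -0.17327195 -0.02      ]
(0, -0.165, 0.004) [[628.01797706 397.55041374]] [[487.29613221 465.53670306]]
(0, -0.165, 0.011) [[626.67235837 403.12824998]] [[478.1855627  453.22252054]]
(0, -0.165, -0.019) [[632.35821854 379.55931683]] [[516.72847566 505.31854645]]
(0, -0.165, -0.035) [[635.30623678 367.33924059]] [[536.76040643 532.39444455]]
```

```bash
cat >> pl.py <<'E'
def rsel(deg): # tool with closing axis turned by deg about head normal
    return HR@R.from_euler('z',deg,degrees=True).as_matrix()@HR.T@RT
E
python3 - <<'E'
from pl import *
p,Rm=load()
plan([(p-.1*Rm[:,2],Rm,44,4)])
path(hw((-.003,-.166,.188))[0],rsel(-60),44,3,4)
plan([(hw((-.003,-.166,.098))[0],rsel(-60),44,4),(hw((-.003,-.166,.03))[0],rsel(-60),44,4)])
b=atz('top',(255,170),.185); print(b,wh(b))
E
```

```text
0 0 -1 0 0 0 44 x4 need 2.0
-0.643 -0.168 0 0 0 0.222 44 x4 need 2.3
-0.662 0.061 0 0 0 0.222 44 x4 need 2.3
-0.602 0.284 0 0 0 0.223 44 x4 need 2.3
0.001 0 0.9 0 0 -0 44 x4 need 1.8
-0 0 0.68 0 0 -0 44 x4 need 1.4
[ 0.57676346 -0.07643282  0.185     ] [[ 0.07805087 -0.27447726  0.03105095]]
```

drive_tool --deltas "0 0 -0.2 0 0 0 44; 0 0 -0.5 0 0 0 44; 0 0 -1 0 0 0 44; 0 0 -1 0 0 0 44"

```text
time: 21.95
tool_pos: [0.483, 0.2304, 0.3142]
ee_rot: [2.606, -0.006, 1.537]
wrist_force: [0.7, -0.7, 0.0]
width: 0.0445
finger_force: 0.0
```

drive_tool --deltas "-0.643 -0.168 0 0 0 0.222 44; -0.643 -0.168 0 0 0 0.222 44; -0.643 -0.168 0 0 0 0.222 44; -0.643 -0.168 0 0 0 0.222 44"

```text
time: 22.35
tool_pos: [0.4654, 0.1646, 0.2962]
ee_rot: [2.645, -0.171, 1.23]
wrist_force: [-0.1, 0.3, 0.4]
width: 0.0439
finger_force: 0.0
```

drive_tool --deltas "-0.662 0.061 0 0 0 0.222 44; -0.662 0.061 0 0 0 0.222 44; -0.662 0.061 0 0 0 0.222 44; -0.662 0.061 0 0 0 0.222 44"

```text
time: 22.75
tool_pos: [0.4487, 0.1011, 0.2881]
ee_rot: [2.725, -0.326, 0.909]
wrist_force: [-0.5, -0.6, -0.3]
width: 0.0443
finger_force: 0.0
```

drive_tool --deltas "-0.602 0.284 0 0 0 0.223 44; -0.602 0.284 0 0 0 0.223 44; -0.602 0.284 0 0 0 0.223 44; -0.602 0.284 0 0 0 0.223 44"

```text
time: 23.15
tool_pos: [0.4319, 0.0375, 0.2798]
ee_rot: [2.86, -0.447, 0.554]
wrist_force: [0.4, -0.1, -0.2]
width: 0.0439
finger_force: 0.0
```

drive_tool --deltas "0.001 0 0.45 0 0 0 44; 0.001 0 0.9 0 0 0 44; 0.001 0 0.9 0 0 0 44; 0.001 0 0.9 0 0 0 44"

```text
time: 23.55
tool_pos: [0.4765, 0.0368, 0.2012]
ee_rot: [2.861, -0.445, 0.555]
wrist_force: [0.2, 0.0, 0.6]
width: 0.0441
finger_force: 0.0
```

drive_tool --deltas "0 0 0.25 0 0 0 44; 0 0 0.5 0 0 0 44; 0 0 0.68 0 0 0 44; 0 0 0.68 0 0 0 44; 0 0 0.68 0 0 0 44"

```text
time: 24.05
tool_pos: [0.5116, 0.0352, 0.1459]
ee_rot: [2.858, -0.45, 0.555]
wrist_force: [-0.7, -1.5, 1.3]
width: 0.0441
finger_force: 0.0
```

```bash
python3 - <<'E'
from pl import *
from bench import robot,snapshot
snapshot('side'); o=robot.get_obs(); tp=np.array(o['tool_pos']); p,Rm=load(); print(o['time'],wh(tp),wh(p),o['joint_positions'],o['width'])
out=[]
for c,x,y in [('top',130,140),('side',178,110)]:
    im=snapshot(c)['img'][:,:,::-1]; cv2.imwrite(f'pics/{c}4.png',im); k=4
    im=cv2.resize(im[y:y+100,x:x+100],(400,400),interpolation=cv2.INTER_CUBIC)
    for P,col in [(tp,(0,0,255))]+[(tp+s*.022*Rm[:,1],(255,0,255)) for s in (-1,1)]+[(tp+Rm[:,2]*.03,(0,255,0))]:
        u=(proj(c,P)[0]-[x,y]+.5)*k; cv2.drawMarker(im,tuple(np.round(u).astype(int).tolist()),col,0,9,1)
    out.append(im)
cv2.imwrite('pics/g4.png',np.hstack(out))
E
```

```text
24.1 [[-0.0009994  -0.1653273   0.03196445]] [[-0.00298072 -0.16595643  0.03000199]] [-0.04571392 -0.36895227  1.98293392  0.00622646  0.9999332   1.03375834] 0.04428391896161446
```

View pics/g4.png

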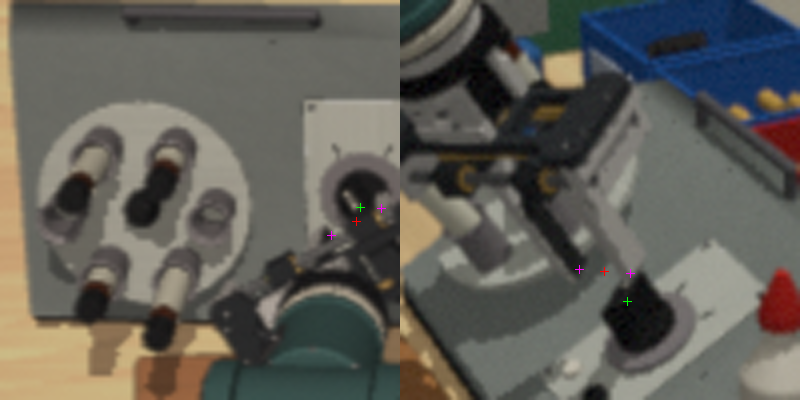

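Side view: the fingertips at (580,275) and (635,265) straddle the selector's axis, and the extended tool axis hits the bezel's centre in both views. Vial e sits in the upper left pocket. Lowering onto the bar.

drive_tool --deltas "0 0 0.1 0 0 0 44; 0 0 0.2 0 0 0 44; 0 0 0.28 0 0 0 44; 0 0 0.34 0 0 0 44; 0 0 0.34 0 0 0 44"

```text
time: 24.7
tool_pos: [0.5271, 0.0342, 0.1117]
ee_rot: [2.863, -0.445, 0.552]
wrist_force: [-0.1, -0.4, -0.3]
width: 0.0442
finger_force: 0.0
```

drive_tool --deltas "0 0 0 0 0 0 26; 0 0 0 0 0 0 16; 0 0 0 0 0 0 10; 0 0 0 0 0 0 10; 0 0 0 0 0 0 10"

```text
time: 25.2
tool_pos: [0.5279, 0.0342, 0.1142]
ee_rot: [2.86, -0.448, 0.553]
wrist_force: [-0.1, 0.4, 1.1]
width: 0.0137
finger_force: 30.0
```

drive_tool --deltas "0 0 0 0 0 0.07 10; 0 0 0 0 0 0.14 10; 0 0 0 0 0 0.21 10; 0 0 0 0 0 0.28 10; 0 0 0 0 0 0.35 10"

```text
time: 25.7
tool_pos: [0.5277, 0.0348, 0.1141]
ee_rot: [-3.123, -0.524, -0.071]
wrist_force: [-0.6, 1.3, 1.0]
width: 0.0137
finger_force: 30.0
```

drive_tool --deltas "0 0 0 0 0 0.08 10; 0 0 0 0 0 0.16 10; 0 0 0 0 0 0.24 10; 0 0 0 0 0 0.32 10; 0 0 0 0 0 0.32 10"

```text
time: 26.2
tool_pos: [0.528, 0.0354, 0.1142]
ee_rot: [-2.856, -0.446, -0.629]
wrist_force: [1.3, 3.3, 0.5]
width: 0.0137
finger_force: 30.0
```

drive_tool --deltas "0 0 0 0 0 0 10; 0 0 0 0 0 0 10; 0 0 0 0 0 0 10"

```text
time: 26.5
tool_pos: [0.5279, 0.0353, 0.1142]
ee_rot: [-2.857, -0.446, -0.627]
wrist_force: [-0.7, 5.2, 1.2]
width: 0.0133
finger_force: 30.0
```

Turned with the bar. Release, retreat and check.

drive_tool --deltas "0 0 0 0 0 0 30; 0 0 0 0 0 0 44; 0 0 0 0 0 0 44; 0 0 0 0 0 0 44; 0 0 0 0 0 0 44"

```text
time: 27.0
tool_pos: [0.5276, 0.034, 0.1135]
ee_rot: [-2.859, -0.446, -0.629]
wrist_force: [0.4, 0.2, -0.3]
width: 0.0435
finger_force: 0.0
```

drive_tool --deltas "0 0 -0.2 0 0 0 44; 0 0 -0.5 0 0 0 44; 0 0 -1 0 0 0 44; 0 0 -1 0 0 0 44; 0 0 -1 0 0 0 44"

```text
time: 27.5
tool_pos: [0.4782, 0.0359, 0.2025]
ee_rot: [-2.856, -0.45, -0.63]
wrist_force: [0.4, 0.8, 0.3]
width: 0.0442
finger_force: 0.0
```

drive_tool --deltas "0 0 -0.5 0 0 0 44; 0 0 -1 0 0 0 44; 0 0 -1 0 0 0 44; 0 0 -1 0 0 0 44; 0 0 -1 0 0 0 44"

```text
time: 28.0
tool_pos: [0.4274, 0.0378, 0.2838]
ee_rot: [-2.862, -0.442, -0.627]
wrist_force: [0.8, 0.4, -0.6]
width: 0.044
finger_force: 0.0
```

```bash
python3 - <<'E'
from pl import *
from bench import robot,snapshot
o=robot.get_obs(); print(o['time'],o['tool_pos'],o['wrist_force'],o['width'])
t=snapshot('top')['img'][:,:,::-1]; s=snapshot('side')['img'][:,:,::-1]
r=lambda im,x,y,w,h,W:cv2.resize(im[y:y+h,x:x+w],(W,int(h*W/w)),interpolation=cv2.INTER_CUBIC)
a=np.hstack([r(t,130,140,110,80,400),r(s,165,115,110,80,400)]); b=np.hstack([r(t,290,160,110,80,400),r(s,245,235,110,80,400)])
cv2.imwrite('pics/fin.png',np.vstack([a,b]))
E
```

```text
28.0 [0.42739519 0.03776111 0.28380993] [ 0.78592393  0.38747927 -0.64343457] 0.044009475900445516
```

View pics/fin.png

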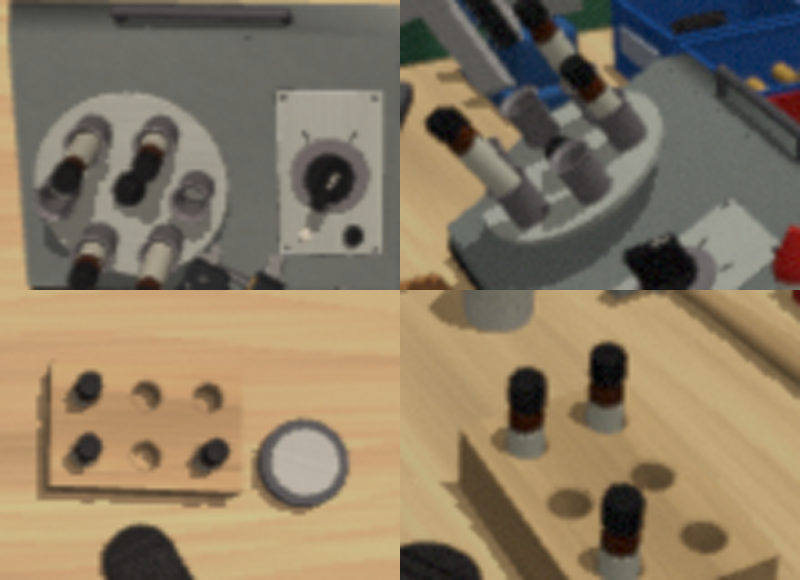

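The final picture shows the tall vial in the upper left pocket (cap at (68,178)) and the short one upright in the rack's back left hole (607,385). The selector mark now points right (333,180), and nothing touches the gripper. Handing in.

```bash
python3 -c "
from bench import robot
print(robot.close_job())"
```

```text
the job is handed in; nothing more can be done
None
```

The job is handed in (the hand-in gave no verdict): the odd short vial is in the rack's back-left hole, the rack's tall vial is in the upper-left pocket, both lowered to contact in the fingers, and the selector is at run.

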